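Honed chisels back into the bench rack by width

ROBOT

A 6-joint arm with a two-finger parallel gripper is mounted at the origin on the work surface. World frame = base frame: x ahead of the robot, y to its left, z up, the work surface at z = 0. Lengths are in m, angles in rad, forces in N, time in s.
With the tool pointing down it reaches from about 0.35 to 0.975 m from the base axis. Payload 4.9 kg.
Tool frame: the origin (TCP) lies at the very end of the fingers, on their centre line; the grasp point (between the pads) lies 19 mm behind it (ctrl.grasp_offset is the distance from the TCP to the grasp point, in m); z points along the fingers, y is the line along which they close (so a half turn about z gives the same grasp; the last joint's range is limited). The gripper opens to 85 mm and grips with 20 to 120 N. Pads are 22 mm wide; open, the fingers measure 114 mm over their backs; the gripper's body (76 mm by 85 mm) begins 54 mm behind the grasp point. The pads swing forward as they close: fully open they stand 13 mm farther back than shut.
Start: joints at [1.008, 0.053, 1.613, -0, 1.476, -0.119], TCP at [0.268, 0.564, 0.231] pointing down, gripper open.
Joint ranges: [-3.01, 3.01], [-1.01, 2.22], [0.06, 2.58], [-1.02, 4.17], [0.09, 2.62], [-3.14, 3.14]. Speed limits (rad/s): [2.57, 2.57, 3.14, 3.14, 3.14, 3.14].

INTERFACE

Orientations are given as a rotation vector (axis times angle).
In Python, from station import ctrl, optics gives the robot as it stands.
- The arm moves only by the shell command python3 -m handwheel 'ROWS' [OPENING] [FORCE]. ROWS is JSON, a list of rows, each an object of numbers: "tx", "ty", "tz": the shift along the tool's x, y, z in mm; "roll": the turn about the tool's z in rad. A call has 1 to 12 rows; each row shifts and turns the commanded pose from where the row before left it, along the tool's axes as they then stand; what a row does not reach is not made up. A row lasts 1/12 s, in which the tool goes at most 41.7 mm and 7.16 degrees, less where a joint would pass 70% of its speed; a pose out of reach is approached as far as the arm can. A call with a gripper value outside its range is refused whole. OPENING is the finger opening in mm, from 0 to 85.4, set as the call begins (- or left out, the last holds). The fingers move at their own pace and stop on an object; FORCE is the grip in N (left out, the last holds). Time passes only in rows, so rows that do not move let the fingers close. It gives the time, the measured TCP pose, the force, the opening and the grip force at its end, in the units of the state.
- ctrl.get_obs(): the state, without advancing time (a new reading comes with each control period).
- optics.get_image(name): name is "side" or "top" or "wrist"; returns (picture, depth): 384x512x3 uint8, red, green, blue; 384x512 float32, m along the optical axis (not along the pixel's ray), 0 where there is no reading.
- optics.camera_params(name): a dict with "mtx" (3x3 intrinsics, pixels), "extrinsics" (4x4, takes a point from camera to world coordinates); the wrist camera has in their place "tool_from_camera" (4x4, takes a point from camera to tool coordinates, whose origin is the TCP and whose axes are the flange's). Camera axes: x right, y down, z forward; pixel columns grow to the right and rows downward; lengths in m; the calibration is good to about 2 mm. A picture is of the moment at which its call begins: read the wrist's pose just before it. camera_params takes no time and is no camera call.
- ctrl.finish_job(): hands the job in; it is judged then, once.
The state is a dict: "t": time; "q": joint angles; "dq": joint speeds; "effort": joint torques, N m; "tool_pos": TCP position; "tool_rot": TCP orientation; "contact_force": force on the tool from outside, world axes, zero at the start; "wrist_torque": the same for the moment, N m; "opening": finger opening in m; "grip_force": force on a finger pad.
Only numpy, scipy, OpenCV 4.12 (cv2) and the standard library are available. Lean on these libraries where they do the work, as an engineer would, in place of code of your own. Each camera call takes 0.05 s, during which the arm holds its last target. There are 200 camera calls.

TASK

Move the four freshly honed chisels from the grey honing rack into the wooden bench rack, one to a notch and in order of blade width: the narrowest in the leftmost notch, the widest in the rightmost, left being as seen from the robot. Each lies with its handle on the cork pad on the robot's side and its blade level on the front rail between the pegs, and leave the oil bottle and the honing guide where they are.

Things in the scene. Friction and masses are not known exactly. Their poses are not given: they have to be found in the camera images.
- chisel_6: Bench chisel, 6 mm wide blade, ~110 g, lying level in the grey rack, 68 mm from the next. Origin: mid-handle, on the axis, 53 mm above the bench; +x to the cutting edge. Round wooden handle, 26 mm diameter, x -57 to +58 mm; ferrule to +72; blade 5 mm thick, centred on the axis, +84 to +198. Grip from above at x = +45 (near balance; rack 12 mm high there); its rails lie at 0 and +140.
- chisel_15: Bench chisel, 15 mm wide blade, ~140 g, lying level in the grey rack, 68 mm from the next. Origin: mid-handle, on the axis, 53 mm above the bench; +x to the cutting edge. Round wooden handle, 26 mm diameter, x -57 to +58 mm; ferrule to +72; blade 5 mm thick, centred on the axis, +84 to +198. Grip from above at x = +45 (near balance; rack 12 mm high there); its rails lie at 0 and +140.
- chisel_25: Bench chisel, 25 mm wide blade, ~190 g, lying level in the grey rack, 68 mm from the next. Origin: mid-handle, on the axis, 53 mm above the bench; +x to the cutting edge. Round wooden handle, 26 mm diameter, x -57 to +58 mm; ferrule to +72; blade 5 mm thick, centred on the axis, +84 to +198. Grip from above at x = +45 (near balance; rack 12 mm high there); its rails lie at 0 and +140.
- chisel_38: Bench chisel, 38 mm wide blade, ~250 g, lying level in the grey rack, 68 mm from the next. Origin: mid-handle, on the axis, 53 mm above the bench; +x to the cutting edge. Round wooden handle, 26 mm diameter, x -57 to +58 mm; ferrule to +72; blade 5 mm thick, centred on the axis, +84 to +198. Grip from above at x = +45 (near balance; rack 12 mm high there); its rails lie at 0 and +140.
- place_1: Cork pad, 22 x 36 x 3 mm, in the leftmost notch of the wooden rack (fixed). Origin: its underside's centre, 37 mm above the bench; +x along a chisel lying there, to its edge; +y left along the row, 68 mm between places. A chisel lying home has its origin 16 mm straight above, x axes parallel. Notch 36 mm wide; its teeth peak 29 mm over the origin, sloping from 14 mm up.
- place_2: Cork pad, 22 x 36 x 3 mm, in the second from left notch of the wooden rack (fixed). Origin: its underside's centre, 37 mm above the bench; +x along a chisel lying there, to its edge; +y left along the row, 68 mm between places. A chisel lying home has its origin 16 mm straight above, x axes parallel. Notch 36 mm wide; its teeth peak 29 mm over the origin, sloping from 14 mm up.
- place_3: Cork pad in the third from left notch of the wooden rack, otherwise like place_1. At every place the blade rests on a flat front rail, centred 140 mm ahead (+x) of the pad and 13.5 mm higher than the pad's origin, between two 12 mm pegs (56 mm clear) that rise 25 mm over that rail. Between the two rails only a 12 mm high base.
- place_4: Cork pad in the rightmost notch of the wooden rack, otherwise like place_1. At every place the blade rests on a flat front rail, centred 140 mm ahead (+x) of the pad and 13.5 mm higher than the pad's origin, between two 12 mm pegs (56 mm clear) that rise 25 mm over that rail. Between the two rails only a 12 mm high base.
- oil_bottle: Small amber honing-oil bottle, 36 mm diameter, 100 mm tall, standing loose beyond the gap between the racks; origin: centre of its underside. A bystander.
- honing_guide: Metal honing guide (about 35 x 58 x 26 mm) lying loose on the bench between the two racks; origin: centre of its underside. A bystander.

How it is judged:
By the outcome, as a careful person would: the job done as asked, in the order asked, and still so for the second after the job is handed in, with the robot touching nothing.
It also fails if it takes over 106 s, if anything falls off the work surface, if the arm or the gripper's body presses on something with over 40 N, if the wrist force passes 120 N, or if a joint passes its speed limit or range.

## Working session

There is one attempt and no reset: what is moved stays moved. The work goes in short steps, Python scripts to look and compute and a shell command to move; the robot and the scene stay as the last step left them, time stands still between calls to the robot, and variables do not carry over. Pictures are saved under pics/ and viewed, at most 17 in all, crops included, and the job is handed in when it is done.

```bash
ls; mkdir -p pics; python3 - <<'E'
from station import ctrl, optics
import cv2,numpy as np
o=ctrl.get_obs();print(o['t'],o['tool_pos'],o['tool_rot'],o['opening'],ctrl.grasp_offset)
for n in ['top','side']:
    im,d=optics.get_image(n);cv2.imwrite(f'pics/{n}0.png',im[:,:,::-1]);np.savez(f'{n}0.npz',im=im,d=d)
    p=optics.camera_params(n);print(n,p['mtx'].tolist(),np.round(p['extrinsics'],4).tolist())
E
```

```text
pics
0.0 [0.26802368 0.5639287  0.23006601] [-6.91231024e-01 -3.06391206e+00  3.02940242e-03] 0.08554780363458482 0.0187
top [[405.04219188060233, 0.0, 258.13109009394384], [0.0, 405.04219188060233, 191.4719806149185], [0.0, 0.0, 1.0]] [[0.0143, -0.996, 0.0885, 0.4904], [-0.9997, -0.0161, -0.0202, 0.015], [0.0215, -0.0882, -0.9959, 1.2181], [0.0, 0.0, 0.0, 1.0]]
side [[475.7101845712202, 0.0, 249.52110382191816], [0.0, 475.7101845712202, 185.21189783245578], [0.0, 0.0, 1.0]] [[0.7504, -0.4145, 0.5148, 0.0774], [-0.6608, -0.4888, 0.5696, -0.6046], [0.0156, -0.7676, -0.6407, 0.7545], [0.0, 0.0, 0.0, 1.0]]
```

View pics/top0.png

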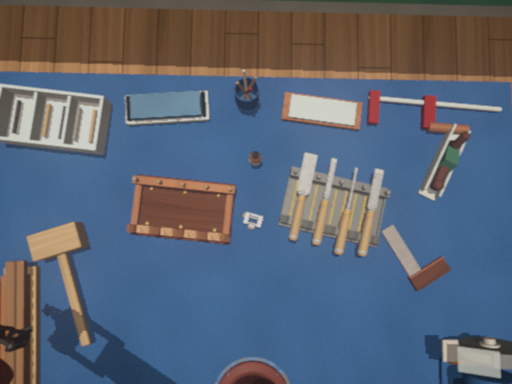

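View pics/side0.png

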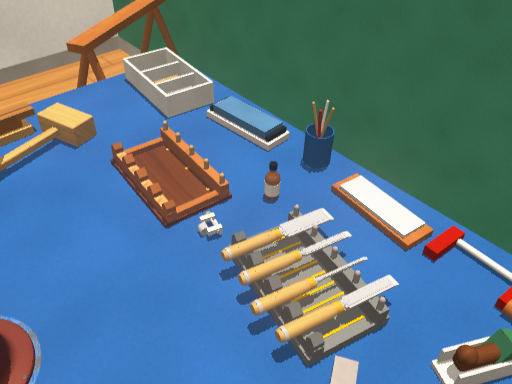

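The top view has x up and y left. The wooden rack spans px (130–235, 177–243) and the grey rack px (280–390, 168–245). The four chisels have their handle ends at about (295,238), (318,243), (340,252) and (365,252). The guide is at (253,219) and the bottle at (255,158). Next I'll enlarge both racks.

```bash
python3 - <<'E'
import cv2,numpy as np
im=np.load('top0.npz')['im'][:,:,::-1]
a=cv2.resize(im[165:255,120:250],None,fx=6,fy=6,interpolation=cv2.INTER_CUBIC);cv2.imwrite('pics/w.png',a)
b=cv2.resize(im[148:260,272:402],None,fx=5,fy=5,interpolation=cv2.INTER_CUBIC);cv2.imwrite('pics/g.png',b)
hsv=cv2.cvtColor(im,cv2.COLOR_BGR2HSV)
for p in [(295,230),(318,235),(342,243),(367,240),(307,165),(378,180),(190,210),(160,183),(145,235),(300,215),(345,245)]: print(p,hsv[p[1],p[0]])
E
```

```text
(295, 230) [ 16  92 196]
(318, 235) [ 17  96 197]
(342, 243) [ 17  97 191]
(367, 240) [ 17  98 188]
(307, 165) [ 15  18 201]
(378, 180) [ 15  19 188]
(190, 210) [  7 123 112]
(160, 183) [  9  97 100]
(145, 235) [174  66 112]
(300, 215) [ 16  96 181]
(345, 245) [113  65 134]
```

View pics/w.png

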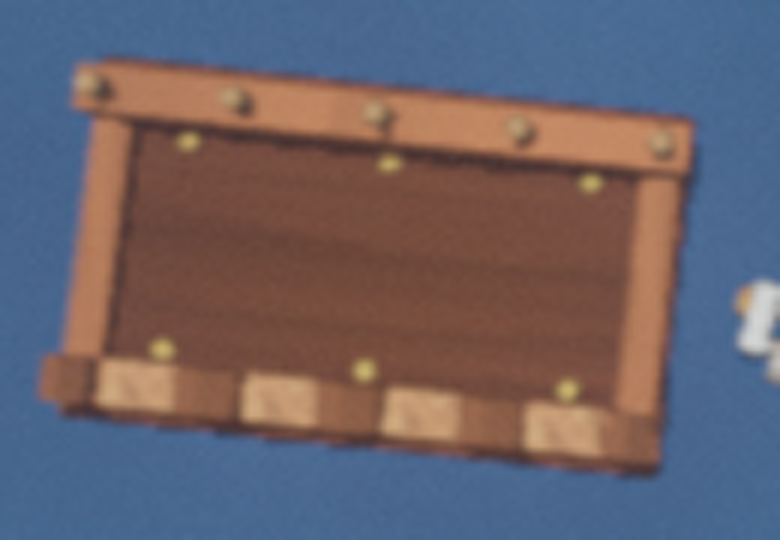

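View pics/g.png

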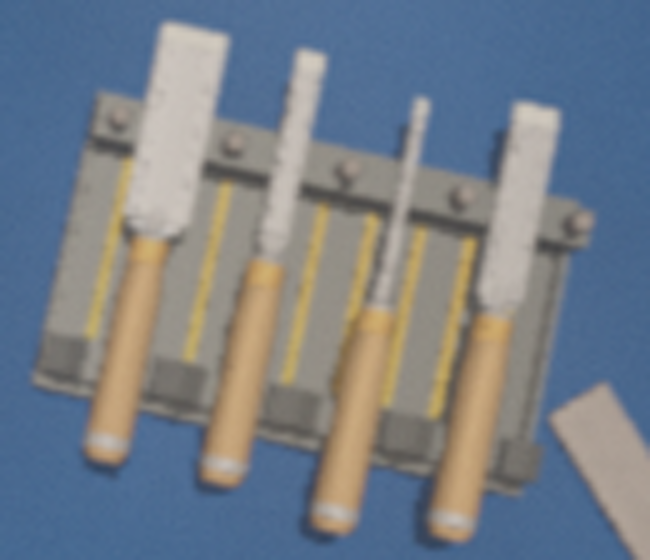

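The enlarged wooden rack shows four tan pads, at about (142.8,229.3), (166.7,231.7), (190.2,234.0) and (213.8,236.3) in the full picture, and a peg row behind. The grey rack holds, left to right, the 38, 15, 6 and 25 mm chisels.

```bash
cat > h.py <<'E'
import cv2,numpy as np
from station import ctrl,optics
from scipy.spatial.transform import Rotation as R
def rays(uv,K,T,z):
    uv=np.atleast_2d(uv).astype(float)
    d=np.c_[(uv[:,0]-K[0,2])/K[0,0],(uv[:,1]-K[1,2])/K[1,1],np.ones(len(uv))]@T[:3,:3].T
    return T[:3,3]+d*((z-T[2,3])/d[:,2])[:,None]
def cam(n,o=None):
    p=optics.camera_params(n);K=np.array(p['mtx'])
    if n!='wrist': return K,np.array(p['extrinsics'])
    T=np.eye(4);T[:3,:3]=R.from_rotvec(o['tool_rot']).as_matrix();T[:3,3]=o['tool_pos']
    return K,T@np.array(p['tool_from_camera'])
def comps(m,amin,amax=1e9):
    n,l,s,c=cv2.connectedComponentsWithStats(m.astype(np.uint8),connectivity=4)
    return [np.argwhere(l==i)[:,::-1] for i in range(1,n) if amin<=s[i,4]<=amax]
E
python3 - <<'E'
from h import *
im=np.load('top0.npz')['im'];d=np.load('top0.npz')['d'];hsv=cv2.cvtColor(im,cv2.COLOR_RGB2HSV).astype(int)
K,T=cam('top');H,S,V=hsv[...,0],hsv[...,1],hsv[...,2]
roi=np.zeros(H.shape,bool);roi[150:260,278:388]=1
hm=roi&(abs(H-16)<5)&(S>75)&(S<125)&(V>150)
bm=roi&(S<40)&(V>165)
hs=sorted([c for c in comps(hm,150)],key=lambda c:c[:,0].mean())
bs=sorted([c for c in comps(bm,25)],key=lambda c:c[:,0].mean())
print([len(c) for c in hs],[(len(c),c.mean(0).round(1)) for c in bs])
for c in hs:
    P=rays(c,K,T,.053)[:,:2];m=P.mean(0);u=np.linalg.svd(P-m)[2][0];u*=np.sign(u[0]);s=(P-m)@u
    print('handle',m.round(4),'yaw',np.degrees(np.arctan2(u[1],u[0])).round(2),'len',s.min().round(4),s.max().round(4))
for c in bs:
    P=rays(c,K,T,.0555)[:,:2];m=P.mean(0);u=np.linalg.svd(P-m)[2][0];u*=np.sign(u[0]);s=(P-m)@u
    print('blade',m.round(4),'yaw',np.degrees(np.arctan2(u[1],u[0])).round(2),s.min().round(4),s.max().round(4),'w',np.round(len(c)*(.00295**2)/np.ptp(s),4))
roi=np.zeros(H.shape,bool);roi[215:250,125:240]=1
pm=roi&(abs(H-14)<6)&(S>50)&(V>145)
ps=sorted(comps(pm,40),key=lambda c:c[:,0].mean());Q=[]
for c in ps:
    p=rays(c.mean(0),K,T,.040)[0];Q.append(p);print('pad',len(c),p.round(4),d[c[:,1],c[:,0]].mean())
pk=rays(np.array([(92,84),(236,100),(377,113),(519,129),(662,143)])/6+[119.6,164.6],K,T,.0755);print('pegs',pk.round(4))
E
```

```text
[291, 296, 314, 295] [(547, array([306.7, 173.5])), (211, array([330. , 178.2])), (34, array([349.4, 200.9])), (42, array([354.2, 178.1])), (337, array([375.3, 189.2])), (32, array([385.6, 232.8]))]
handle [ 0.5274 -0.1229] yaw -11.9 len -0.0551 0.0581
handle [ 0.5149 -0.1908] yaw -11.95 len -0.0553 0.0579
handle [ 0.4902 -0.2559] yaw -12.74 len -0.0574 0.0615
handle [ 0.4851 -0.3232] yaw -12.21 len -0.0553 0.0582
blade [ 0.6483 -0.1486] yaw -11.07 -0.0641 0.0611 w 0.038
blade [ 0.6359 -0.2165] yaw -11.7 -0.0632 0.0605 w 0.0148
blade [ 0.5708 -0.2727] yaw -12.37 -0.024 0.0262 w 0.0059
blade [ 0.6371 -0.2871] yaw -11.26 -0.0354 0.0309 w 0.0055
blade [ 0.6059 -0.3485] yaw -12.06 -0.0627 0.0604 w 0.0238
blade [ 0.4803 -0.3769] yaw 9.13 -0.0152 0.0106 w 0.0108
pad 49 [0.5102 0.3474 0.04  ] 1.1833571
pad 132 [0.4824 0.319  0.04  ] 1.1494586
pad 130 [0.4756 0.2499 0.04  ] 1.1654689
pad 130 [0.4695 0.1821 0.04  ] 1.166851
pad 260 [0.4808 0.0988 0.04  ] 1.1737635
pegs [[0.6227 0.3401 0.0755]
 [0.6163 0.2724 0.0755]
 [0.6113 0.2061 0.0755]
 [0.6048 0.1392 0.0755]
 [0.5993 0.0718 0.0755]]
```

```bash
cat >> h.py <<'E'
def plan(xyz,yaw_deg):
    """roll (rad) to bring the nearer of tool +-x onto yaw, then shift (mm) in the rolled tool axes"""
    o=ctrl.get_obs();M=R.from_rotvec(o['tool_rot']).as_matrix()
    a=np.arctan2(M[1,0],M[0,0]);r=-(np.radians(yaw_deg)-a);r=(r+np.pi/2)%np.pi-np.pi/2
    M2=M@R.from_rotvec([0,0,r]).as_matrix()
    print('tilt',np.degrees(np.arccos(-M[2,2])).round(2),'roll',r.round(4),'q6',o['q'][5].round(2),'shift',(M2.T@(np.array(xyz)-o['tool_pos'])*1000).round(1))
E
python3 - <<'E'
from h import *
print(np.round(optics.camera_params('wrist')['tool_from_camera'],4),optics.camera_params('wrist')['mtx'])
o=ctrl.get_obs();print(R.from_rotvec(o['tool_rot']).as_matrix().round(3))
plan([.48,.22,.33],-5.2)
E
```

```text
[[-7.000e-04 -9.631e-01 -2.690e-01  6.740e-02]
 [ 1.000e+00 -9.000e-04  8.000e-04  7.000e-04]
 [-1.000e-03 -2.690e-01  9.631e-01 -1.423e-01]
 [ 0.000e+00  0.000e+00  0.000e+00  1.000e+00]] [[311.03145139   0.         252.46544097]
 [  0.         311.03145139 188.81768717]
 [  0.           0.           1.        ]]
[[-0.903  0.429 -0.001]
 [ 0.429  0.903 -0.002]
 [ 0.    -0.002 -1.   ]]
tilt 0.11 roll -0.3531 q6 -0.12 shift [-242.2 -323.5  -99.5]
```

```bash
python3 -m handwheel '[{"roll":-0.1177},{"roll":-0.1177},{"roll":-0.1177},{"tz":-30},{"tz":-30}]' 50 && python3 -m handwheel '[{"tx":-24,"ty":-32},{"tx":-24,"ty":-32},{"tx":-24,"ty":-32},{"tx":-24,"ty":-32},{"tx":-24,"ty":-32},{"tx":-24,"ty":-32},{"tx":-24,"ty":-32},{"tx":-24,"ty":-32},{"tx":-24,"ty":-32},{"tx":-24,"ty":-32},{},{}]'
python3 - <<'E'
from h import *
o=ctrl.get_obs();im,d=optics.get_image('wrist');np.savez('wr0.npz',im=im,d=d,p=o['tool_pos'],r=o['tool_rot'])
cv2.imwrite('pics/wr0.png',im[:,:,::-1]);print(o['t'],o['tool_pos'],o['dq'].round(3) if hasattr(o['dq'],'round') else o['dq'])
E
```

```text
0.1 [0.26805335 0.56396441 0.23015372] [ 0.    -0.003 -0.002  0.     0.    -0.001]$[0]: bad value
```

View pics/wr0.png

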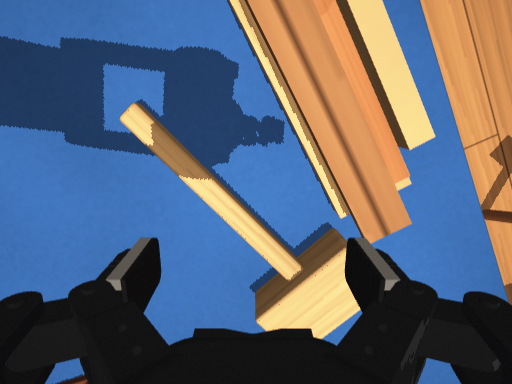

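The move was refused, so this picture only shows the mallet under the start pose, with the fingers at (150,270) and (360,270). I'll try again with all four keys in each row.

```bash
python3 -m handwheel '[{"tx":0,"ty":0,"tz":-30,"roll":-0.1177},{"tx":0,"ty":0,"tz":-30,"roll":-0.1177},{"tx":0,"ty":0,"tz":0,"roll":-0.1177}]' 50
```

```text
t: 0.4
tool_pos: [0.2696, 0.5664, 0.2984]
tool_rot: [0.133, 3.134, 0.014]
contact_force: [-0.0, 0.2, 2.0]
opening: 0.0517
grip_force: 0.0
```

```bash
python3 -m handwheel '[{"tx":-24,"ty":-32,"tz":0,"roll":0},{"tx":-24,"ty":-32,"tz":0,"roll":0},{"tx":-24,"ty":-32,"tz":0,"roll":0},{"tx":-24,"ty":-32,"tz":0,"roll":0},{"tx":-24,"ty":-32,"tz":0,"roll":0},{"tx":-24,"ty":-32,"tz":0,"roll":0},{"tx":-24,"ty":-32,"tz":0,"roll":0},{"tx":-24,"ty":-32,"tz":0,"roll":0},{"tx":-24,"ty":-32,"tz":0,"roll":0},{"tx":-24,"ty":-32,"tz":0,"roll":0},{"tx":0,"ty":0,"tz":0,"roll":0},{"tx":0,"ty":0,"tz":0,"roll":0}]'
python3 - <<'E'
from h import *
o=ctrl.get_obs();im,d=optics.get_image('wrist');np.savez('wr0.npz',im=im,d=d,p=o['tool_pos'],r=o['tool_rot'])
cv2.imwrite('pics/wr1.png',im[:,:,::-1]);print(np.round(o['dq'],3))
E
```

```text
t: 1.4
tool_pos: [0.479, 0.2223, 0.2908]
tool_rot: [-0.149, -3.137, 0.0]
contact_force: [-0.5, 0.0, -0.4]
opening: 0.0502
grip_force: 0.0
[ 0.057 -0.005  0.002  0.011  0.003  0.004]
```

View pics/wr1.png

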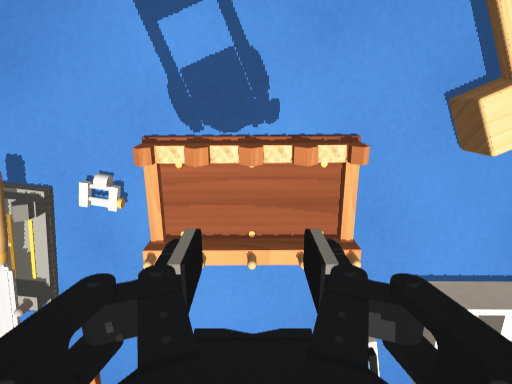

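The wrist view shows the four pads at about (171,154), (224,154), (278,154) and (329,154), with the rightmost being place_1. The rails are level in the image, so the yaw already matches, and the middle peg is at (252,260).

```bash
python3 - <<'E'
from h import *
z=np.load('wr0.npz');im=z['im'];o=dict(tool_pos=z['p'],tool_rot=z['r'])
K,T=cam('wrist',o);hsv=cv2.cvtColor(im,cv2.COLOR_RGB2HSV).astype(int)
for p in [(224,154),(250,155),(198,155),(179,164)]: print(p,hsv[p[1],p[0]])
m=np.zeros(hsv.shape[:2],bool);m[140:172,150:352]=1
m&=(hsv[...,0]>11)&(hsv[...,2]>190)
for c in sorted(comps(m,100),key=lambda c:-c[:,0].mean()):
    x0,y0=c.min(0);x1,y1=c.max(0)+1
    print(len(c),x0,x1,y0,y1,rays([(x0+x1-1)/2,c[:,1].mean()],K,T,.04)[0].round(4), 'w',np.ptp(rays([[x0,y0],[x1,y1]],K,T,.04),axis=0).round(4),'depth z',(T[:3,:3]@(z['d'][int(c[:,1].mean()),int(c[:,0].mean())]*np.linalg.inv(K)@np.r_[c.mean(0),1])+T[:3,3])[2].round(4))
E
```

```text
(224, 154) [ 25  76 255]
(250, 155) [ 12 163 220]
(198, 155) [ 12 163 227]
(179, 164) [ 28 108 255]
827 294 352 145 172 [0.4859 0.312  0.04  ] w [0.042  0.0726 0.    ] depth z 0.0415
1349 210 292 145 168 [0.4757 0.2208 0.04  ] w [0.0395 0.1013 0.    ] depth z 0.0653
898 150 208 146 172 [0.4694 0.1292 0.04  ] w [0.0403 0.0685 0.    ] depth z 0.0415
```

```bash
python3 - <<'E'
from h import *
z=np.load('wr0.npz');im=z['im'];o=dict(tool_pos=z['p'],tool_rot=z['r'])
K,T=cam('wrist',o);hsv=cv2.cvtColor(im,cv2.COLOR_RGB2HSV).astype(int)
m=np.zeros(hsv.shape[:2],bool);m[140:172,150:352]=1
m&=(hsv[...,0]>16)&(hsv[...,2]>190)&(hsv[...,1]<115)
m=cv2.morphologyEx(m.astype(np.uint8),cv2.MORPH_OPEN,np.ones((7,7)))
Q=[]
for c in sorted(comps(m,100),key=lambda c:-c[:,0].mean()):
    x0,y0=c.min(0);x1,y1=c.max(0)+1;p=rays(c.mean(0),K,T,.04)[0];Q.append(p[:2])
    print(len(c),x0,x1,y0,y1,p.round(4),'w',np.ptp(rays([[x0,y0],[x1,y1]],K,T,.04),axis=0).round(4))
Q=np.array(Q);v=(Q[0]-Q[-1]);print('yaw',np.degrees(np.arctan2(-v[0],v[1])),np.linalg.norm(v)/3,Q.mean(0))
m=np.zeros(hsv.shape[:2],bool);m[248:275,205:300]=1
print('midpeg',rays([252,265],K,T,.0755)) 
E
```

```text
399 319 346 145 162 [0.4845 0.3236 0.04  ] w [0.0251 0.0336 0.    ]
400 264 292 146 162 [0.4782 0.2551 0.04  ] w [0.0239 0.034  0.    ]
417 210 238 146 163 [0.472  0.1872 0.04  ] w [0.0251 0.0329 0.    ]
399 157 184 146 163 [0.4659 0.1192 0.04  ] w [0.0248 0.0306 0.    ]
yaw -5.196714921856373 0.06838790555209888 [0.4751632  0.22129047]
midpeg [[0.61237965 0.20959325 0.0755    ]]
```

```bash
cat >> h.py <<'E'
def pads(y0,y1,x0,x1,name='wrist'):
    o=ctrl.get_obs();im,d=optics.get_image(name);K,T=cam(name,o);hsv=cv2.cvtColor(im,cv2.COLOR_RGB2HSV).astype(int)
    m=np.zeros(hsv.shape[:2],bool);m[y0:y1,x0:x1]=1
    m&=(hsv[...,0]>16)&(hsv[...,2]>190)&(hsv[...,1]<115)
    m=cv2.morphologyEx(m.astype(np.uint8),cv2.MORPH_OPEN,np.ones((7,7)))
    Q=np.array([rays(c.mean(0),K,T,.04)[0] for c in sorted(comps(m,100),key=lambda c:-c[:,0].mean())]);print(Q.round(4));return im
E
python3 - <<'E'
from h import *
pads(140,172,150,352)
plan([.54,-.195,.29],-12)
E
```

```text
[[0.4835 0.3159 0.04  ]
 [0.4782 0.2548 0.04  ]
 [0.4719 0.1871 0.04  ]
 [0.4659 0.1192 0.04  ]]
tilt 0.05 roll 0.1187 q6 -1.18 shift [-147.8 -397.3    0.8]
```

```bash
python3 -m handwheel '[{"tx":-12,"ty":-39,"tz":0,"roll":0.1187},{"tx":-12,"ty":-39,"tz":0,"roll":0},{"tx":-12,"ty":-39,"tz":0,"roll":0},{"tx":-12,"ty":-39,"tz":0,"roll":0},{"tx":-12,"ty":-39,"tz":0,"roll":0},{"tx":-12,"ty":-39,"tz":0,"roll":0},{"tx":-12,"ty":-39,"tz":0,"roll":0},{"tx":-12,"ty":-39,"tz":0,"roll":0},{"tx":-12,"ty":-39,"tz":0,"roll":0},{"tx":-12,"ty":-39,"tz":0,"roll":0},{"tx":0,"ty":0,"tz":0,"roll":0},{"tx":0,"ty":0,"tz":0,"roll":0}]' && python3 -m handwheel '[{"tx":0,"ty":0,"tz":0,"roll":0},{"tx":0,"ty":0,"tz":0,"roll":0}]' 
python3 - <<'E'
from h import *
o=ctrl.get_obs();im,d=optics.get_image('wrist');np.savez('wr1.npz',im=im,d=d,p=o['tool_pos'],r=o['tool_rot'])
cv2.imwrite('pics/wr2.png',im[:,:,::-1]);print(np.round(o['dq'],3))
E
```

```text
t: 2.5
tool_pos: [0.5197, -0.1818, 0.2908]
tool_rot: [-0.33, -3.123, -0.001]
contact_force: [0.3, 0.7, -0.1]
opening: 0.0496
grip_force: 0.0
t: 2.67
tool_pos: [0.5198, -0.1798, 0.2913]
tool_rot: [0.324, 3.125, 0.001]
contact_force: [-1.1, 0.1, -0.5]
opening: 0.05
grip_force: 0.0
[ 0.004 -0.005  0.002 -0.003 -0.001 -0.001]
```

View pics/wr2.png

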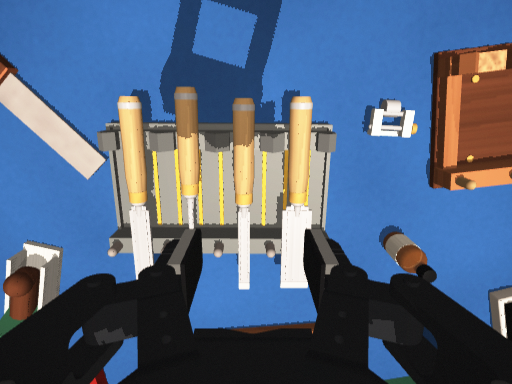

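The wrist view shows the handles at columns 300 (38 mm), 244 (15 mm), 187 (6 mm) and 131 (25 mm), with butts at rows 88–97 and ferrules at about rows 195–205. I'll measure the axes from it.

```bash
python3 - <<'E'
from h import *
z=np.load('wr1.npz');im=z['im'];o=dict(tool_pos=z['p'],tool_rot=z['r'])
K,T=cam('wrist',o);hsv=cv2.cvtColor(im,cv2.COLOR_RGB2HSV).astype(int)
print(T[:3,3].round(3))
m=np.zeros(hsv.shape[:2],bool);m[80:210,112:325]=1
m&=(hsv[...,0]>=8)&(hsv[...,0]<24)&(hsv[...,1]>60)&(hsv[...,1]<190)
m=cv2.morphologyEx(m.astype(np.uint8),cv2.MORPH_OPEN,np.ones((7,7)))
for c in sorted(comps(m,400),key=lambda c:-c[:,0].mean()):
    P=rays(c,K,T,.053)[:,:2];q=P.mean(0);u=np.linalg.svd(P-q)[2][0];u*=np.sign(u[0]);s=(P-q)@u
    print(len(c),c.min(0),c.max(0),'ctr',q.round(4),'yaw',np.degrees(np.arctan2(u[1],u[0])).round(2),'ends',s.min().round(4),s.max().round(4),'w',np.round(4*np.std((P-q)@[-u[1],u[0]])*.866,4))
E
```

```text
[ 0.454 -0.166  0.434]
1679 [287 109] [311 202] ctr [ 0.5239 -0.1229] yaw -13.04 ends -0.0518 0.0645 w 0.0251
1708 [233 110] [254 195] ctr [ 0.5089 -0.188 ] yaw -12.45 ends -0.0492 0.0563 w 0.0256
1821 [175  99] [200 185] ctr [ 0.4831 -0.252 ] yaw -12.5 ends -0.0496 0.0552 w 0.0271
1863 [119 109] [147 201] ctr [ 0.482  -0.3202] yaw -11.66 ends -0.0511 0.0634 w 0.0279
```

```bash
python3 - <<'E'
from h import *
plan([.5605,-.1300,.034],-12)
E
```

```text
tilt 0.02 roll 0.0029 q6 -1.83 shift [-29.5  57.1 257.4]
```

```bash
python3 -m handwheel '[{"tx":-15,"ty":28,"tz":0,"roll":0.003},{"tx":-15,"ty":29,"tz":0,"roll":0},{"tx":0,"ty":0,"tz":40,"roll":0},{"tx":0,"ty":0,"tz":40,"roll":0},{"tx":0,"ty":0,"tz":40,"roll":0},{"tx":0,"ty":0,"tz":40,"roll":0},{"tx":0,"ty":0,"tz":30,"roll":0},{"tx":0,"ty":0,"tz":0,"roll":0},{"tx":0,"ty":0,"tz":0,"roll":0}]' 50 40
python3 - <<'E'
from h import *
plan([.5605,-.1300,.034],-12)
E
```

```text
t: 3.47
tool_pos: [0.5596, -0.1305, 0.0999]
tool_rot: [-0.33, -3.12, -0.002]
contact_force: [-0.1, 0.0, 1.1]
opening: 0.0499
grip_force: 0.0
tilt 0.23 roll -0.0011 q6 -1.72 shift [-1.1  0.6 65.9]
```

Straight on target. Next I'll descend, grip and lift a little.

```bash
python3 -m handwheel '[{"tx":0,"ty":0,"tz":25,"roll":0},{"tx":0,"ty":0,"tz":20,"roll":0},{"tx":0,"ty":0,"tz":15,"roll":0},{"tx":0,"ty":0,"tz":6,"roll":0},{"tx":0,"ty":0,"tz":0,"roll":0},{"tx":0,"ty":0,"tz":0,"roll":0}]' && python3 -m handwheel '[{"tx":0,"ty":0,"tz":0,"roll":0},{"tx":0,"ty":0,"tz":0,"roll":0},{"tx":0,"ty":0,"tz":0,"roll":0},{"tx":0,"ty":0,"tz":0,"roll":0},{"tx":0,"ty":0,"tz":0,"roll":0},{"tx":0,"ty":0,"tz":0,"roll":0},{"tx":0,"ty":0,"tz":0,"roll":0},{"tx":0,"ty":0,"tz":0,"roll":0}]' 15 50
```

```text
t: 3.97
tool_pos: [0.5625, -0.1326, 0.0379]
tool_rot: [0.332, 3.12, -0.001]
contact_force: [0.3, 0.0, 0.4]
opening: 0.0496
grip_force: 0.0
t: 4.63
tool_pos: [0.5624, -0.1326, 0.0378]
tool_rot: [0.332, 3.12, -0.001]
contact_force: [-1.7, 1.5, 6.3]
opening: 0.0242
grip_force: 48.9
```

```bash
python3 -m handwheel '[{"tx":0,"ty":0,"tz":-8,"roll":0},{"tx":0,"ty":0,"tz":-16,"roll":0},{"tx":0,"ty":0,"tz":-30,"roll":0},{"tx":0,"ty":0,"tz":-36,"roll":0},{"tx":0,"ty":0,"tz":-36,"roll":0},{"tx":0,"ty":0,"tz":0,"roll":0},{"tx":0,"ty":0,"tz":0,"roll":0},{"tx":0,"ty":0,"tz":0,"roll":0}]' && python3 - <<'E'
from h import *
o=ctrl.get_obs();print(o['tool_pos'],o['wrist_torque'])
im,d=optics.get_image('wrist');cv2.imwrite('pics/wr3.png',im[:,:,::-1]);np.savez('wr3.npz',im=im,d=d,p=o['tool_pos'],r=o['tool_rot'])
im,d=optics.get_image('top');np.savez('top1.npz',im=im,d=d)
# place4
u=np.array([np.cos(np.radians(5.2)),-np.sin(np.radians(5.2))])
plan(list(np.array([.4659,.1192])+.045*u)+[.167],-5.2)
E
```

```text
t: 5.3
tool_pos: [0.5599, -0.132, 0.1604]
tool_rot: [-0.333, -3.122, -0.001]
contact_force: [-0.5, -0.2, -3.0]
opening: 0.0247
grip_force: 49.4
[ 0.5598626  -0.13199488  0.16038294] [ 0.03754375  0.03267745 -0.0050591 ]
tilt 0.28 roll -0.1217 q6 -1.72 shift [ 70.5 241.4  -7.8]
```

View pics/wr3.png

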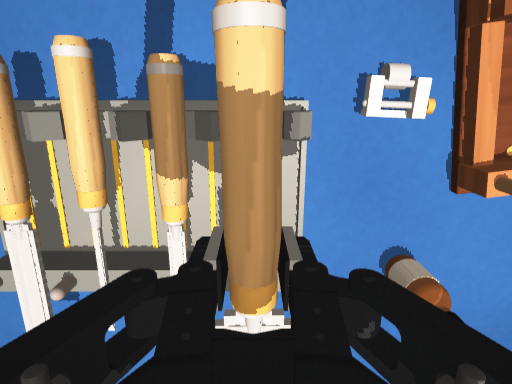

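The 38 mm chisel hangs level and centred in the fingers: handle columns 220–283, ferrule front at row 312. I'll check its position along the axis with the top picture.

```bash
cat >> h.py <<'E'
def held(im,o,zax):
    """top view: held chisel's blade -> edge position and axis offset in tool terms"""
    K,T=cam('top');hsv=cv2.cvtColor(im,cv2.COLOR_RGB2HSV).astype(int)
    M=R.from_rotvec(o['tool_rot']).as_matrix();u=-M[:2,0];n=np.array([-u[1],u[0]]);tp=np.array(o['tool_pos'])
    m=(hsv[...,1]<45)&(hsv[...,2]>150);P=rays(np.argwhere(m)[:,::-1],K,T,zax)[:,:2]-tp[:2]
    a,b=P@u,P@n;k=(abs(b)<.024)&(a>.045)&(a<.19)
    print('edge at',np.sort(a[k])[-4:].round(4),'(153 expected)','offset',np.median(b[k]).round(4),'n',k.sum())
E
python3 - <<'E'
from h import *
z=np.load('wr3.npz');held(np.load('top1.npz')['im'],dict(tool_pos=z['p'],tool_rot=z['r']),.1755)
E
```

```text
edge at [0.1482 0.1483 0.1486 0.1488] (153 expected) offset 0.001 n 311
```

```bash
python3 -m handwheel '[{"tx":0,"ty":0,"tz":0,"roll":-0.1217},{"tx":7,"ty":25,"tz":0,"roll":0},{"tx":10,"ty":34,"tz":0,"roll":0},{"tx":10,"ty":34,"tz":0,"roll":0},{"tx":10,"ty":34,"tz":0,"roll":0},{"tx":10,"ty":34,"tz":0,"roll":0},{"tx":10,"ty":34,"tz":0,"roll":0},{"tx":8,"ty":27,"tz":0,"roll":0},{"tx":5,"ty":19,"tz":0,"roll":0},{"tx":0,"ty":0,"tz":0,"roll":0},{"tx":0,"ty":0,"tz":0,"roll":0},{"tx":0,"ty":0,"tz":0,"roll":0}]' && python3 - <<'E'
from h import *
u=np.array([np.cos(np.radians(5.2)),-np.sin(np.radians(5.2))])
plan(list(np.array([.4659,.1192])+.046*u)+[.0378],-5.2)
o=ctrl.get_obs();im,d=optics.get_image('wrist');cv2.imwrite('pics/wr4.png',im[:,:,::-1]);np.savez('wr4.npz',im=im,d=d,p=o['tool_pos'],r=o['tool_rot'])
E
```

```text
t: 6.4
tool_pos: [0.5121, 0.1137, 0.1598]
tool_rot: [-0.142, -3.136, 0.001]
contact_force: [-0.3, -0.2, -2.1]
opening: 0.0247
grip_force: 49.6
tilt 0.16 roll 0.0001 q6 -1.4 shift [  0.2   1.4 122. ]
```

View pics/wr4.png

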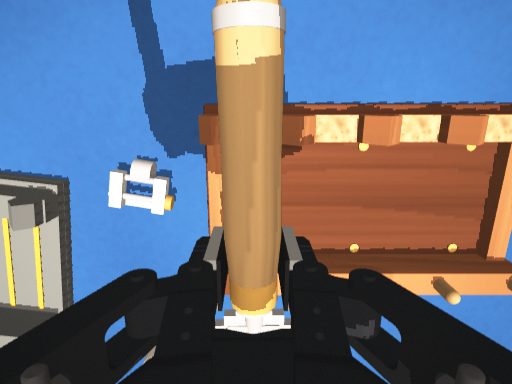

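Place_3's pad is centred at column 336 and place_2's at 420, so place_4 is at about column 252, directly under the handle. I'll lower it.

```bash
python3 -m handwheel '[{"tx":0,"ty":1,"tz":25,"roll":0},{"tx":0,"ty":0,"tz":25,"roll":0},{"tx":0,"ty":0,"tz":20,"roll":0},{"tx":0,"ty":0,"tz":10,"roll":0},{"tx":0,"ty":0,"tz":10,"roll":0},{"tx":0,"ty":0,"tz":8,"roll":0},{"tx":0,"ty":0,"tz":8,"roll":0},{"tx":0,"ty":0,"tz":5,"roll":0},{"tx":0,"ty":0,"tz":4,"roll":0},{"tx":0,"ty":0,"tz":0,"roll":0},{"tx":0,"ty":0,"tz":0,"roll":0}]'
```

```text
t: 7.37
tool_pos: [0.5132, 0.1152, 0.0466]
tool_rot: [0.142, 3.138, 0.0]
contact_force: [-0.3, 0.0, -2.6]
opening: 0.0243
grip_force: 49.7
```

```bash
python3 -m handwheel '[{"tx":0,"ty":0,"tz":3,"roll":0},{"tx":0,"ty":0,"tz":2,"roll":0},{"tx":0,"ty":0,"tz":2,"roll":0},{"tx":0,"ty":0,"tz":1,"roll":0},{"tx":0,"ty":0,"tz":0,"roll":0},{"tx":0,"ty":0,"tz":0,"roll":0}]'
```

```text
t: 7.87
tool_pos: [0.513, 0.1151, 0.0383]
tool_rot: [-0.142, -3.138, -0.0]
contact_force: [0.2, -0.3, -1.1]
opening: 0.024
grip_force: 49.6
```

```bash
python3 -m handwheel '[{"tx":0,"ty":0,"tz":0.5,"roll":0},{"tx":0,"ty":0,"tz":0,"roll":0}]' && python3 -m handwheel '[{"tx":0,"ty":0,"tz":0,"roll":0},{"tx":0,"ty":0,"tz":0,"roll":0},{"tx":0,"ty":0,"tz":0,"roll":0},{"tx":0,"ty":0,"tz":0,"roll":0}]' 50 && python3 -m handwheel '[{"tx":0,"ty":0,"tz":-15,"roll":0},{"tx":0,"ty":0,"tz":-30,"roll":0},{"tx":0,"ty":0,"tz":-40,"roll":0},{"tx":0,"ty":0,"tz":-40,"roll":0},{"tx":0,"ty":0,"tz":0,"roll":0},{"tx":0,"ty":0,"tz":0,"roll":0}]'
python3 - <<'E'
from h import *
u=np.array([np.cos(np.radians(12)),-np.sin(np.radians(12))])
# averaged top/wrist estimates of grip points (origin+45mm)
top=np.array([[.4851,-.3232],[.4902,-.2559],[.5149,-.1908],[.5274,-.1229]])+.033*u
print('25,6,15,38 grip',top.round(4))
plan(list(top[2])+[.16],-12);plan(list(top[0])+[.16],-12)
E
```

```text
t: 8.03
tool_pos: [0.5131, 0.1151, 0.0379]
tool_rot: [0.142, 3.138, 0.0]
contact_force: [0.2, 0.5, -1.9]
opening: 0.0245
grip_force: 49.5
t: 8.37
tool_pos: [0.5134, 0.1151, 0.0383]
tool_rot: [0.142, 3.137, 0.0]
contact_force: [-0.1, -0.2, -0.0]
opening: 0.0502
grip_force: 0.0
t: 8.87
tool_pos: [0.5154, 0.1153, 0.167]
tool_rot: [0.142, 3.13, 0.002]
contact_force: [-0.1, -0.8, -0.3]
opening: 0.0504
grip_force: 0.0
25,6,15,38 grip [[ 0.5174 -0.3301]
 [ 0.5225 -0.2628]
 [ 0.5472 -0.1977]
 [ 0.5597 -0.1298]]
tilt 0.46 roll 0.1187 q6 -1.4 shift [ -96.1 -299.6    7.1]
tilt 0.46 roll 0.1187 q6 -1.4 shift [ -94.4 -435.3    6.7]
```

```bash
python3 -m handwheel '[{"tx":-9,"ty":-29,"tz":0,"roll":0.1187},{"tx":-11,"ty":-34,"tz":0,"roll":0},{"tx":-11,"ty":-34,"tz":0,"roll":0},{"tx":-11,"ty":-34,"tz":0,"roll":0},{"tx":-11,"ty":-34,"tz":0,"roll":0},{"tx":-11,"ty":-34,"tz":0,"roll":0},{"tx":-11,"ty":-34,"tz":0,"roll":0},{"tx":-11,"ty":-34,"tz":0,"roll":0},{"tx":-10,"ty":-32,"tz":0,"roll":0},{"tx":0,"ty":0,"tz":0,"roll":0},{"tx":0,"ty":0,"tz":0,"roll":0},{"tx":0,"ty":0,"tz":0,"roll":0}]' && python3 - <<'E'
from h import *
plan([.548,-.197,.036],-12.2)
o=ctrl.get_obs();im,d=optics.get_image('wrist');cv2.imwrite('pics/wr5.png',im[:,:,::-1])
im,d=optics.get_image('top');cv2.imwrite('pics/top2.png',cv2.resize(im[150:260,120:400,::-1],None,fx=2.8,fy=2.8,interpolation=cv2.INTER_CUBIC));np.savez('top2.npz',im=im,d=d)
E
```

```text
t: 9.87
tool_pos: [0.5474, -0.1961, 0.1611]
tool_rot: [-0.329, -3.122, -0.002]
contact_force: [0.2, 0.7, -0.0]
opening: 0.0499
grip_force: 0.0
tilt 0.17 roll 0.0032 q6 -1.83 shift [ -1.1  -0.9 125.1]
```

View pics/top2.png

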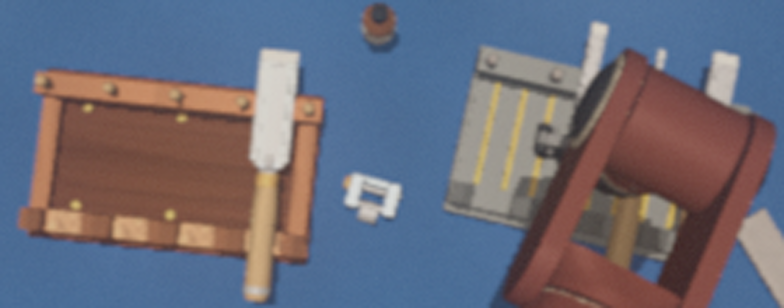

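View pics/wr5.png

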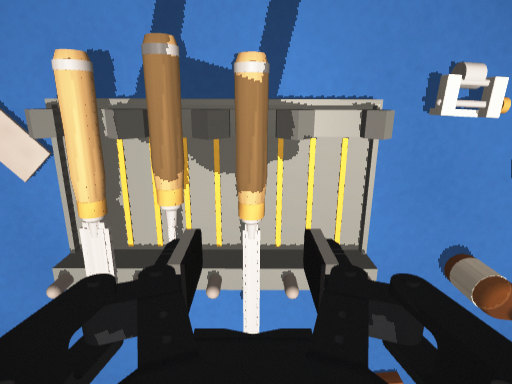

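The 38 mm chisel lies home in place_4, its blade between the two right-hand pegs at crop px (243–310, 105). The 15 mm chisel sits centred at column 251 between the fingers. I'll descend, grip and lift.

```bash
python3 -m handwheel '[{"tx":-1,"ty":-1,"tz":30,"roll":0.003},{"tx":0,"ty":0,"tz":35,"roll":0},{"tx":0,"ty":0,"tz":30,"roll":0},{"tx":0,"ty":0,"tz":18,"roll":0},{"tx":0,"ty":0,"tz":10,"roll":0},{"tx":0,"ty":0,"tz":4,"roll":0},{"tx":0,"ty":0,"tz":0,"roll":0},{"tx":0,"ty":0,"tz":0,"roll":0}]' && python3 -m handwheel '[{"tx":0,"ty":0,"tz":0,"roll":0},{"tx":0,"ty":0,"tz":0,"roll":0},{"tx":0,"ty":0,"tz":0,"roll":0},{"tx":0,"ty":0,"tz":0,"roll":0},{"tx":0,"ty":0,"tz":0,"roll":0},{"tx":0,"ty":0,"tz":0,"roll":0},{"tx":0,"ty":0,"tz":0,"roll":0}]' 15 50 && python3 -m handwheel '[{"tx":0,"ty":0,"tz":-8,"roll":0},{"tx":0,"ty":0,"tz":-16,"roll":0},{"tx":0,"ty":0,"tz":-30,"roll":0},{"tx":0,"ty":0,"tz":-36,"roll":0},{"tx":0,"ty":0,"tz":-36,"roll":0},{"tx":0,"ty":0,"tz":0,"roll":0},{"tx":0,"ty":0,"tz":0,"roll":0}]' && python3 - <<'E'
from h import *
o=ctrl.get_obs();im,d=optics.get_image('top');held(im,o,o['tool_pos'][2]+.0155)
u=np.array([np.cos(np.radians(5.2)),-np.sin(np.radians(5.2))])
plan(list(np.array([.4782,.2551])+.046*u)+[.16],-5.2)
E
```

```text
t: 10.63
tool_pos: [0.5501, -0.198, 0.0373]
tool_rot: [0.332, 3.122, -0.001]
contact_force: [0.5, -0.5, 0.9]
opening: 0.0499
grip_force: 0.0
t: 11.22
tool_pos: [0.5504, -0.1987, 0.0379]
tool_rot: [0.333, 3.121, -0.002]
contact_force: [0.4, -0.1, 6.3]
opening: 0.0246
grip_force: 49.2
t: 11.8
tool_pos: [0.5506, -0.1988, 0.1655]
tool_rot: [0.332, 3.118, -0.004]
contact_force: [-1.0, 1.1, -2.1]
opening: 0.0243
grip_force: 49.1
edge at [0.1484 0.1488 0.149  0.1496] (153 expected) offset 0.001 n 145
tilt 0.08 roll -0.1218 q6 -1.83 shift [ 65.8 444.9   2.3]
```

```bash
python3 -m handwheel '[{"tx":4,"ty":25,"tz":0,"roll":-0.1218},{"tx":6,"ty":38,"tz":0,"roll":0},{"tx":6,"ty":38,"tz":0,"roll":0},{"tx":6,"ty":38,"tz":0,"roll":0},{"tx":6,"ty":38,"tz":0,"roll":0},{"tx":6,"ty":38,"tz":0,"roll":0},{"tx":6,"ty":38,"tz":0,"roll":0},{"tx":6,"ty":38,"tz":0,"roll":0},{"tx":6,"ty":38,"tz":0,"roll":0},{"tx":6,"ty":38,"tz":0,"roll":0},{"tx":6,"ty":38,"tz":0,"roll":0},{"tx":5,"ty":36,"tz":0,"roll":0}]' && python3 -m handwheel '[{"tx":0,"ty":0,"tz":0,"roll":0},{"tx":0,"ty":0,"tz":0,"roll":0},{"tx":0,"ty":0,"tz":0,"roll":0},{"tx":0,"ty":0,"tz":0,"roll":0}]' && python3 - <<'E'
from h import *
u=np.array([np.cos(np.radians(5.2)),-np.sin(np.radians(5.2))])
plan(list(np.array([.4782,.2551])+.046*u)+[.0379],-5.2)
E
```

```text
t: 12.85
tool_pos: [0.521, 0.249, 0.1589]
tool_rot: [-0.141, -3.134, 0.003]
contact_force: [0.1, 0.4, -0.9]
opening: 0.0244
grip_force: 49.3
t: 13.18
tool_pos: [0.5227, 0.2463, 0.1603]
tool_rot: [-0.144, -3.136, 0.002]
contact_force: [0.7, -0.8, -0.6]
opening: 0.0244
grip_force: 49.4
tilt 0.15 roll -0.001 q6 -1.17 shift [ -1.2   4.9 122.4]
```

```bash
python3 -m handwheel '[{"tx":-1,"ty":5,"tz":20,"roll":0},{"tx":0,"ty":0,"tz":25,"roll":0},{"tx":0,"ty":0,"tz":20,"roll":0},{"tx":0,"ty":0,"tz":15,"roll":0},{"tx":0,"ty":0,"tz":10,"roll":0},{"tx":0,"ty":0,"tz":8,"roll":0},{"tx":0,"ty":0,"tz":8,"roll":0},{"tx":0,"ty":0,"tz":5,"roll":0},{"tx":0,"ty":0,"tz":4,"roll":0},{"tx":0,"ty":0,"tz":0,"roll":0},{"tx":0,"ty":0,"tz":0,"roll":0}]' && python3 - <<'E'
from h import *
u=np.array([np.cos(np.radians(5.2)),-np.sin(np.radians(5.2))])
plan(list(np.array([.4782,.2551])+.046*u)+[.0379],-5.2)
E
```

```text
t: 14.1
tool_pos: [0.5251, 0.2525, 0.0472]
tool_rot: [0.142, 3.138, 0.0]
contact_force: [-0.4, -0.5, -0.3]
opening: 0.0246
grip_force: 49.5
tilt 0.04 roll 0.0002 q6 -1.16 shift [ 0.9 -1.7  9.3]
```

```bash
python3 -m handwheel '[{"tx":1,"ty":-1.5,"tz":3,"roll":0},{"tx":0,"ty":0,"tz":2,"roll":0},{"tx":0,"ty":0,"tz":2,"roll":0},{"tx":0,"ty":0,"tz":1.5,"roll":0},{"tx":0,"ty":0,"tz":0,"roll":0},{"tx":0,"ty":0,"tz":0,"roll":0}]'
```

```text
t: 14.6
tool_pos: [0.5236, 0.251, 0.0382]
tool_rot: [-0.142, -3.138, 0.0]
contact_force: [-0.1, -0.0, -0.5]
opening: 0.0243
grip_force: 49.6
```

```bash
python3 -m handwheel '[{"tx":0,"ty":0,"tz":0.5,"roll":0},{"tx":0,"ty":0,"tz":0,"roll":0}]' && python3 -m handwheel '[{"tx":0,"ty":0,"tz":0,"roll":0},{"tx":0,"ty":0,"tz":0,"roll":0},{"tx":0,"ty":0,"tz":0,"roll":0},{"tx":0,"ty":0,"tz":0,"roll":0}]' 50 && python3 -m handwheel '[{"tx":0,"ty":0,"tz":-15,"roll":0},{"tx":0,"ty":0,"tz":-30,"roll":0},{"tx":0,"ty":0,"tz":-40,"roll":0},{"tx":0,"ty":0,"tz":-40,"roll":0},{"tx":0,"ty":0,"tz":0,"roll":0},{"tx":0,"ty":0,"tz":0,"roll":0}]'
python3 - <<'E'
from h import *
plan([.518,-.329,.16],-12.1)
E
```

```text
t: 14.77
tool_pos: [0.5237, 0.251, 0.038]
tool_rot: [0.142, 3.138, 0.0]
contact_force: [-0.3, -0.7, -0.8]
opening: 0.0241
grip_force: 49.6
t: 15.1
tool_pos: [0.5238, 0.251, 0.038]
tool_rot: [0.142, 3.138, 0.0]
contact_force: [-0.3, -0.7, 0.6]
opening: 0.0499
grip_force: 0.0
t: 15.6
tool_pos: [0.5259, 0.2518, 0.1672]
tool_rot: [0.142, 3.131, 0.004]
contact_force: [-0.0, -0.3, -0.3]
opening: 0.0501
grip_force: 0.0
tilt 0.45 roll 0.1206 q6 -1.16 shift [-113.9 -569.5    5.7]
```

```bash
python3 -m handwheel '[{"tx":-4,"ty":-20,"tz":0,"roll":0.1206},{"tx":-7,"ty":-35,"tz":0,"roll":0},{"tx":-7,"ty":-35,"tz":0,"roll":0},{"tx":-7,"ty":-35,"tz":0,"roll":0},{"tx":-7,"ty":-35,"tz":0,"roll":0},{"tx":-7,"ty":-35,"tz":0,"roll":0},{"tx":-7,"ty":-35,"tz":0,"roll":0},{"tx":-7,"ty":-35,"tz":0,"roll":0},{"tx":-7,"ty":-35,"tz":0,"roll":0},{"tx":-7,"ty":-35,"tz":0,"roll":0}]' && python3 -m handwheel '[{"tx":-7,"ty":-35,"tz":0,"roll":0},{"tx":-7,"ty":-35,"tz":0,"roll":0},{"tx":-7,"ty":-35,"tz":0,"roll":0},{"tx":-7,"ty":-35,"tz":0,"roll":0},{"tx":-7,"ty":-35,"tz":0,"roll":0},{"tx":-7,"ty":-35,"tz":0,"roll":0},{"tx":-5,"ty":-24,"tz":0,"roll":0},{"tx":0,"ty":0,"tz":0,"roll":0},{"tx":0,"ty":0,"tz":0,"roll":0},{"tx":0,"ty":0,"tz":0,"roll":0},{"tx":0,"ty":0,"tz":0,"roll":0}]' && python3 - <<'E'
from h import *
plan([.518,-.329,.036],-12.1)
o=ctrl.get_obs();im,d=optics.get_image('wrist');cv2.imwrite('pics/wr6.png',im[:,:,::-1])
E
```

```text
t: 16.43
tool_pos: [0.52, -0.0919, 0.1608]
tool_rot: [-0.331, -3.121, -0.001]
contact_force: [0.6, 0.5, 1.2]
opening: 0.0496
grip_force: 0.0
t: 17.35
tool_pos: [0.518, -0.3277, 0.1617]
tool_rot: [-0.329, -3.123, -0.002]
contact_force: [0.0, 0.6, -0.3]
opening: 0.0501
grip_force: 0.0
tilt 0.11 roll 0.0011 q6 -2.05 shift [ -0.5  -1.4 125.7]
```

View pics/wr6.png

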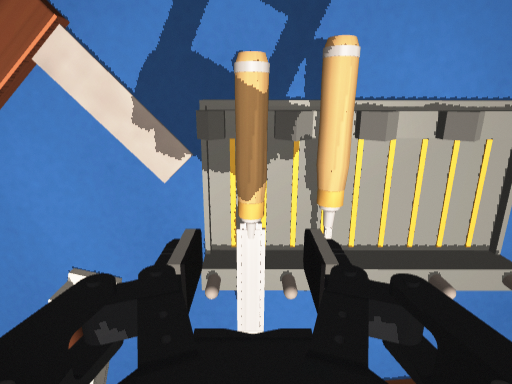

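The 25 mm chisel is centred at column 251, and the 6 mm one (column 335) is clear of the right finger.

```bash
python3 -m handwheel '[{"tx":-1,"ty":-1,"tz":30,"roll":0},{"tx":0,"ty":0,"tz":35,"roll":0},{"tx":0,"ty":0,"tz":30,"roll":0},{"tx":0,"ty":0,"tz":18,"roll":0},{"tx":0,"ty":0,"tz":10,"roll":0},{"tx":0,"ty":0,"tz":4,"roll":0},{"tx":0,"ty":0,"tz":0,"roll":0},{"tx":0,"ty":0,"tz":0,"roll":0}]' && python3 -m handwheel '[{"tx":0,"ty":0,"tz":0,"roll":0},{"tx":0,"ty":0,"tz":0,"roll":0},{"tx":0,"ty":0,"tz":0,"roll":0},{"tx":0,"ty":0,"tz":0,"roll":0},{"tx":0,"ty":0,"tz":0,"roll":0},{"tx":0,"ty":0,"tz":0,"roll":0},{"tx":0,"ty":0,"tz":0,"roll":0}]' 15 50 && python3 -m handwheel '[{"tx":0,"ty":0,"tz":-8,"roll":0},{"tx":0,"ty":0,"tz":-16,"roll":0},{"tx":0,"ty":0,"tz":-30,"roll":0},{"tx":0,"ty":0,"tz":-36,"roll":0},{"tx":0,"ty":0,"tz":-36,"roll":0},{"tx":0,"ty":0,"tz":0,"roll":0},{"tx":0,"ty":0,"tz":0,"roll":0}]' && python3 - <<'E'
from h import *
o=ctrl.get_obs();im,d=optics.get_image('top');held(im,o,o['tool_pos'][2]+.0155)
u=np.array([np.cos(np.radians(5.2)),-np.sin(np.radians(5.2))])
plan(list(np.array([.472,.1872])+.046*u)+[.16],-5.2)
E
```

```text
t: 18.07
tool_pos: [0.5201, -0.3307, 0.0374]
tool_rot: [0.33, 3.122, -0.002]
contact_force: [-0.3, -0.6, 0.0]
opening: 0.0503
grip_force: 0.0
t: 18.65
tool_pos: [0.5202, -0.3312, 0.038]
tool_rot: [0.331, 3.121, -0.003]
contact_force: [-1.1, 0.8, 5.8]
opening: 0.024
grip_force: 49.2
t: 19.23
tool_pos: [0.5203, -0.3315, 0.1655]
tool_rot: [0.331, 3.119, -0.006]
contact_force: [0.3, 0.3, -3.5]
opening: 0.0242
grip_force: 49.2
edge at [0.1494 0.1496 0.15   0.1502] (153 expected) offset -0.0001 n 419
tilt 0.07 roll -0.1205 q6 -2.05 shift [ 47.8 511.3   2.1]
```

```bash
python3 -m handwheel '[{"tx":3,"ty":20,"tz":0,"roll":-0.1205},{"tx":3,"ty":34,"tz":0,"roll":0},{"tx":3,"ty":34,"tz":0,"roll":0},{"tx":3,"ty":34,"tz":0,"roll":0},{"tx":3,"ty":34,"tz":0,"roll":0},{"tx":3,"ty":34,"tz":0,"roll":0},{"tx":3,"ty":34,"tz":0,"roll":0},{"tx":3,"ty":34,"tz":0,"roll":0}]' && python3 -m handwheel '[{"tx":3,"ty":34,"tz":0,"roll":0},{"tx":3,"ty":34,"tz":0,"roll":0},{"tx":3,"ty":34,"tz":0,"roll":0},{"tx":3,"ty":34,"tz":0,"roll":0},{"tx":3,"ty":34,"tz":0,"roll":0},{"tx":3,"ty":34,"tz":0,"roll":0},{"tx":3,"ty":34,"tz":0,"roll":0},{"tx":3,"ty":15,"tz":0,"roll":0},{"tx":0,"ty":0,"tz":0,"roll":0},{"tx":0,"ty":0,"tz":0,"roll":0},{"tx":0,"ty":0,"tz":0,"roll":0},{"tx":0,"ty":0,"tz":0,"roll":0}]' && python3 - <<'E'
from h import *
u=np.array([np.cos(np.radians(5.2)),-np.sin(np.radians(5.2))])
plan(list(np.array([.472,.1872])+.046*u)+[.0379],-5.2)
E
```

```text
t: 19.95
tool_pos: [0.5189, -0.0692, 0.1588]
tool_rot: [-0.143, -3.133, -0.002]
contact_force: [1.8, 0.2, -1.4]
opening: 0.0245
grip_force: 49.4
t: 20.95
tool_pos: [0.5195, 0.1818, 0.1607]
tool_rot: [-0.144, -3.137, 0.001]
contact_force: [-0.6, -0.1, -2.1]
opening: 0.0245
grip_force: 49.5
tilt 0.11 roll -0.0013 q6 -1.28 shift [  1.6   1.2 122.8]
```

```bash
python3 -m handwheel '[{"tx":2,"ty":1,"tz":20,"roll":0},{"tx":0,"ty":0,"tz":25,"roll":0},{"tx":0,"ty":0,"tz":20,"roll":0},{"tx":0,"ty":0,"tz":15,"roll":0},{"tx":0,"ty":0,"tz":10,"roll":0},{"tx":0,"ty":0,"tz":8,"roll":0},{"tx":0,"ty":0,"tz":8,"roll":0},{"tx":0,"ty":0,"tz":5,"roll":0},{"tx":0,"ty":0,"tz":4,"roll":0},{"tx":0,"ty":0,"tz":0,"roll":0},{"tx":0,"ty":0,"tz":0,"roll":0}]' && python3 - <<'E'
from h import *
u=np.array([np.cos(np.radians(5.2)),-np.sin(np.radians(5.2))])
plan(list(np.array([.472,.1872])+.046*u)+[.0379],-5.2)
E
```

```text
t: 21.87
tool_pos: [0.5184, 0.1842, 0.0472]
tool_rot: [0.142, 3.138, 0.0]
contact_force: [-1.1, 0.4, -1.9]
opening: 0.0241
grip_force: 49.5
tilt 0.03 roll 0.0002 q6 -1.27 shift [ 0.4 -1.2  9.3]
```

Next I'll finish lowering, release, lift, and plan the 6 mm one.

```bash
python3 -m handwheel '[{"tx":0.5,"ty":-1,"tz":3,"roll":0},{"tx":0,"ty":0,"tz":2,"roll":0},{"tx":0,"ty":0,"tz":2,"roll":0},{"tx":0,"ty":0,"tz":1.5,"roll":0},{"tx":0,"ty":0,"tz":0.5,"roll":0},{"tx":0,"ty":0,"tz":0,"roll":0},{"tx":0,"ty":0,"tz":0,"roll":0}]' && python3 -m handwheel '[{"tx":0,"ty":0,"tz":0,"roll":0},{"tx":0,"ty":0,"tz":0,"roll":0},{"tx":0,"ty":0,"tz":0,"roll":0},{"tx":0,"ty":0,"tz":0,"roll":0}]' 50 && python3 -m handwheel '[{"tx":0,"ty":0,"tz":-15,"roll":0},{"tx":0,"ty":0,"tz":-30,"roll":0},{"tx":0,"ty":0,"tz":-40,"roll":0},{"tx":0,"ty":0,"tz":-40,"roll":0},{"tx":0,"ty":0,"tz":0,"roll":0},{"tx":0,"ty":0,"tz":0,"roll":0}]'
python3 - <<'E'
from h import *
# 6 mm: wrist axis estimate at x=.5235
print(-.252-(.5235-.4831)*np.tan(np.radians(12.4)), -.2559-(.5235-.4902)*np.tan(np.radians(12.4)))
plan([.5225,-.262,.16],-12.4)
E
```

```text
t: 22.45
tool_pos: [0.5175, 0.1831, 0.038]
tool_rot: [0.142, 3.138, -0.0]
contact_force: [-1.3, -1.2, 0.6]
opening: 0.0248
grip_force: 49.9
t: 22.78
tool_pos: [0.5177, 0.1832, 0.038]
tool_rot: [0.142, 3.138, 0.0]
contact_force: [-0.6, 0.3, -0.5]
opening: 0.0502
grip_force: 0.0
t: 23.28
tool_pos: [0.5198, 0.1836, 0.1669]
tool_rot: [0.142, 3.131, 0.003]
contact_force: [0.1, -0.2, -0.4]
opening: 0.0501
grip_force: 0.0
-0.2608825160803644 -0.2632214798385182
tilt 0.45 roll 0.1257 q6 -1.28 shift [ -98.3 -434.7    6.2]
```

```bash
python3 -m handwheel '[{"tx":-5,"ty":-21,"tz":0,"roll":0.1245},{"tx":-8,"ty":-35,"tz":0,"roll":0},{"tx":-8,"ty":-35,"tz":0,"roll":0},{"tx":-8,"ty":-35,"tz":0,"roll":0},{"tx":-8,"ty":-35,"tz":0,"roll":0},{"tx":-8,"ty":-35,"tz":0,"roll":0},{"tx":-8,"ty":-35,"tz":0,"roll":0}]' && python3 -m handwheel '[{"tx":-8,"ty":-35,"tz":0,"roll":0},{"tx":-8,"ty":-35,"tz":0,"roll":0},{"tx":-8,"ty":-35,"tz":0,"roll":0},{"tx":-8,"ty":-35,"tz":0,"roll":0},{"tx":-8,"ty":-35,"tz":0,"roll":0},{"tx":-5,"ty":-28,"tz":0,"roll":0},{"tx":0,"ty":0,"tz":0,"roll":0},{"tx":0,"ty":0,"tz":0,"roll":0},{"tx":0,"ty":0,"tz":0,"roll":0},{"tx":0,"ty":0,"tz":0,"roll":0}]' && python3 - <<'E'
from h import *
plan([.521,-.2615,.036],-12.4)
o=ctrl.get_obs();im,d=optics.get_image('wrist');cv2.imwrite('pics/wr7.png',im[:,:,::-1])
E
```

```text
t: 23.87
tool_pos: [0.5212, -0.055, 0.1608]
tool_rot: [-0.337, -3.121, -0.001]
contact_force: [2.0, -0.4, 0.4]
opening: 0.0501
grip_force: 0.0
t: 24.7
tool_pos: [0.5228, -0.2602, 0.1617]
tool_rot: [-0.335, -3.122, -0.002]
contact_force: [-1.0, 0.3, -0.6]
opening: 0.0501
grip_force: 0.0
tilt 0.11 roll 0.0024 q6 -1.95 shift [  1.3  -1.7 125.7]
```

View pics/wr7.png

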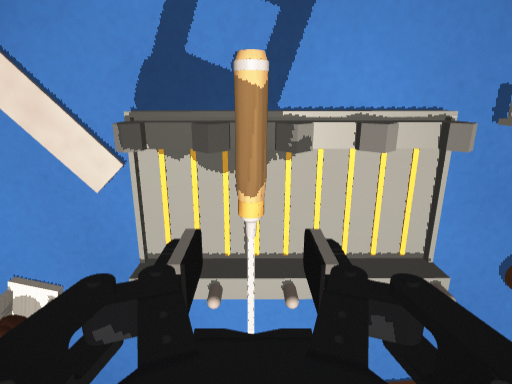

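The 6 mm chisel is centred at column 251, with its butt at row 50, the same as the 25 mm one showed.

```bash
python3 -m handwheel '[{"tx":1,"ty":-1,"tz":30,"roll":0},{"tx":0,"ty":0,"tz":35,"roll":0},{"tx":0,"ty":0,"tz":30,"roll":0},{"tx":0,"ty":0,"tz":18,"roll":0},{"tx":0,"ty":0,"tz":10,"roll":0},{"tx":0,"ty":0,"tz":4,"roll":0},{"tx":0,"ty":0,"tz":0,"roll":0},{"tx":0,"ty":0,"tz":0,"roll":0}]' && python3 -m handwheel '[{"tx":0,"ty":0,"tz":0,"roll":0},{"tx":0,"ty":0,"tz":0,"roll":0},{"tx":0,"ty":0,"tz":0,"roll":0},{"tx":0,"ty":0,"tz":0,"roll":0},{"tx":0,"ty":0,"tz":0,"roll":0},{"tx":0,"ty":0,"tz":0,"roll":0},{"tx":0,"ty":0,"tz":0,"roll":0}]' 15 50 && python3 -m handwheel '[{"tx":0,"ty":0,"tz":-8,"roll":0},{"tx":0,"ty":0,"tz":-16,"roll":0},{"tx":0,"ty":0,"tz":-30,"roll":0},{"tx":0,"ty":0,"tz":-36,"roll":0},{"tx":0,"ty":0,"tz":-36,"roll":0},{"tx":0,"ty":0,"tz":0,"roll":0},{"tx":0,"ty":0,"tz":0,"roll":0}]' && python3 - <<'E'
from h import *
o=ctrl.get_obs();im,d=optics.get_image('top');held(im,o,o['tool_pos'][2]+.0155)
u=np.array([np.cos(np.radians(5.2)),-np.sin(np.radians(5.2))])
plan(list(np.array([.4845,.3230])+.046*u)+[.16],-5.2)
E
```

```text
t: 25.42
tool_pos: [0.5231, -0.2626, 0.0373]
tool_rot: [0.336, 3.121, -0.002]
contact_force: [0.2, -0.2, 0.5]
opening: 0.0503
grip_force: 0.0
t: 26.0
tool_pos: [0.5232, -0.2631, 0.0378]
tool_rot: [0.337, 3.121, -0.002]
contact_force: [-0.3, 0.8, 6.4]
opening: 0.0245
grip_force: 49.0
t: 26.58
tool_pos: [0.5235, -0.2634, 0.1656]
tool_rot: [0.337, 3.118, -0.005]
contact_force: [-0.7, 0.2, -2.0]
opening: 0.0238
grip_force: 49.1
edge at [0.1471 0.1477 0.149  0.1496] (153 expected) offset -0.0015 n 108
tilt 0.1 roll -0.1245 q6 -1.95 shift [ 44.6 579.7   2.2]
```

```bash
python3 -m handwheel '[{"tx":2.5,"ty":20,"tz":0,"roll":-0.1245},{"tx":2.5,"ty":34,"tz":0,"roll":0},{"tx":2.5,"ty":34,"tz":0,"roll":0},{"tx":2.5,"ty":34,"tz":0,"roll":0},{"tx":2.5,"ty":34,"tz":0,"roll":0},{"tx":2.5,"ty":34,"tz":0,"roll":0},{"tx":2.5,"ty":34,"tz":0,"roll":0},{"tx":2.5,"ty":34,"tz":0,"roll":0},{"tx":2.5,"ty":34,"tz":0,"roll":0}]' && python3 -m handwheel '[{"tx":2.5,"ty":34,"tz":0,"roll":0},{"tx":2.5,"ty":34,"tz":0,"roll":0},{"tx":2.5,"ty":34,"tz":0,"roll":0},{"tx":2.5,"ty":34,"tz":0,"roll":0},{"tx":2.5,"ty":34,"tz":0,"roll":0},{"tx":2.5,"ty":34,"tz":0,"roll":0},{"tx":2.5,"ty":34,"tz":0,"roll":0},{"tx":2.5,"ty":34,"tz":0,"roll":0},{"tx":2.5,"ty":16,"tz":0,"roll":0},{"tx":0,"ty":0,"tz":0,"roll":0},{"tx":0,"ty":0,"tz":0,"roll":0},{"tx":0,"ty":0,"tz":0,"roll":0}]' && python3 - <<'E'
from h import *
u=np.array([np.cos(np.radians(5.2)),-np.sin(np.radians(5.2))])
plan(list(np.array([.4845,.3232])+.046*u)+[.0379],-5.2)
E
```

```text
t: 27.38
tool_pos: [0.5266, 0.0321, 0.1591]
tool_rot: [-0.142, -3.134, -0.0]
contact_force: [0.8, -0.8, -1.1]
opening: 0.0245
grip_force: 49.2
t: 28.38
tool_pos: [0.5316, 0.318, 0.1603]
tool_rot: [-0.143, -3.136, 0.003]
contact_force: [-0.4, -0.8, -0.9]
opening: 0.0243
grip_force: 49.3
tilt 0.17 roll -0.0005 q6 -1.06 shift [  1.1   1.2 122.4]
```

```bash
python3 -m handwheel '[{"tx":1.5,"ty":1,"tz":20,"roll":0},{"tx":0,"ty":0,"tz":25,"roll":0},{"tx":0,"ty":0,"tz":20,"roll":0},{"tx":0,"ty":0,"tz":15,"roll":0},{"tx":0,"ty":0,"tz":10,"roll":0},{"tx":0,"ty":0,"tz":8,"roll":0},{"tx":0,"ty":0,"tz":8,"roll":0},{"tx":0,"ty":0,"tz":5,"roll":0},{"tx":0,"ty":0,"tz":4,"roll":0},{"tx":0,"ty":0,"tz":0,"roll":0},{"tx":0,"ty":0,"tz":0,"roll":0}]' && python3 - <<'E'
from h import *
u=np.array([np.cos(np.radians(5.2)),-np.sin(np.radians(5.2))])
plan(list(np.array([.4845,.3232])+.046*u)+[.0379],-5.2)
E
```

```text
t: 29.3
tool_pos: [0.5311, 0.3206, 0.0472]
tool_rot: [0.142, 3.138, 0.0]
contact_force: [0.5, -0.0, -1.4]
opening: 0.0239
grip_force: 49.3
tilt 0.04 roll 0.0001 q6 -1.06 shift [ 0.7 -1.6  9.3]
```

After release I'll lift and back off toward the robot (+tx) so the top camera can see the rack.

```bash
python3 -m handwheel '[{"tx":0.5,"ty":-1.5,"tz":3,"roll":0},{"tx":0,"ty":0,"tz":2,"roll":0},{"tx":0,"ty":0,"tz":2,"roll":0},{"tx":0,"ty":0,"tz":1.5,"roll":0},{"tx":0,"ty":0,"tz":0.5,"roll":0},{"tx":0,"ty":0,"tz":0,"roll":0},{"tx":0,"ty":0,"tz":0,"roll":0}]' && python3 -m handwheel '[{"tx":0,"ty":0,"tz":0,"roll":0},{"tx":0,"ty":0,"tz":0,"roll":0},{"tx":0,"ty":0,"tz":0,"roll":0},{"tx":0,"ty":0,"tz":0,"roll":0}]' 50 && python3 -m handwheel '[{"tx":0,"ty":0,"tz":-15,"roll":0},{"tx":0,"ty":0,"tz":-30,"roll":0},{"tx":0,"ty":0,"tz":-40,"roll":0},{"tx":0,"ty":0,"tz":-40,"roll":0},{"tx":0,"ty":0,"tz":-40,"roll":0},{"tx":0,"ty":35,"tz":-10,"roll":0},{"tx":0,"ty":35,"tz":0,"roll":0},{"tx":0,"ty":35,"tz":0,"roll":0},{"tx":20,"ty":30,"tz":0,"roll":0},{"tx":35,"ty":0,"tz":0,"roll":0},{"tx":35,"ty":0,"tz":0,"roll":0},{"tx":0,"ty":0,"tz":0,"roll":0}]' && python3 -m handwheel '[{"tx":35,"ty":0,"tz":0,"roll":0},{"tx":30,"ty":0,"tz":0,"roll":0},{"tx":0,"ty":0,"tz":0,"roll":0},{"tx":0,"ty":0,"tz":0,"roll":0},{"tx":0,"ty":0,"tz":0,"roll":0}]'
python3 - <<'E'
from h import *
a,_=optics.get_image('top');b,_=optics.get_image('side')
np.savez('end.npz',a=a,b=b)
A=cv2.resize(a[145:260,115:285,::-1],(790,534),interpolation=cv2.INTER_CUBIC)
B=cv2.resize(b[90:260,90:320,::-1],(790,584),interpolation=cv2.INTER_CUBIC)
cv2.imwrite('pics/endt.png',A);cv2.imwrite('pics/ends.png',B)
E
```

```text
t: 29.88
tool_pos: [0.5302, 0.319, 0.0379]
tool_rot: [-0.142, -3.138, 0.0]
contact_force: [-0.5, 0.0, -0.5]
opening: 0.0245
grip_force: 49.6
t: 30.22
tool_pos: [0.5303, 0.319, 0.0379]
tool_rot: [0.142, 3.138, 0.0]
contact_force: [0.3, -0.2, -0.1]
opening: 0.0501
grip_force: 0.0
t: 31.22
tool_pos: [0.4474, 0.4628, 0.2116]
tool_rot: [-0.135, -3.134, 0.002]
contact_force: [-0.1, 0.6, -0.4]
opening: 0.0499
grip_force: 0.0
t: 31.63
tool_pos: [0.3886, 0.4675, 0.2132]
tool_rot: [0.142, 3.137, 0.001]
contact_force: [-0.2, 0.3, 0.5]
opening: 0.0502
grip_force: 0.0
```

View pics/endt.png

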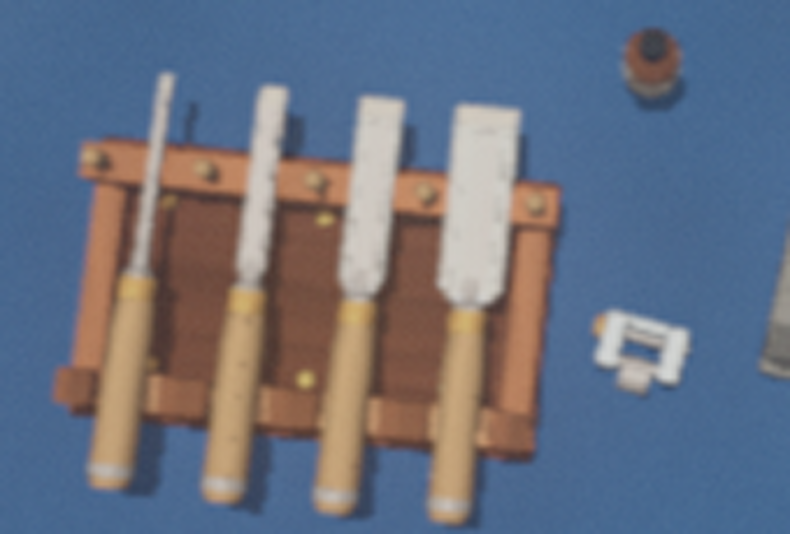

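View pics/ends.png

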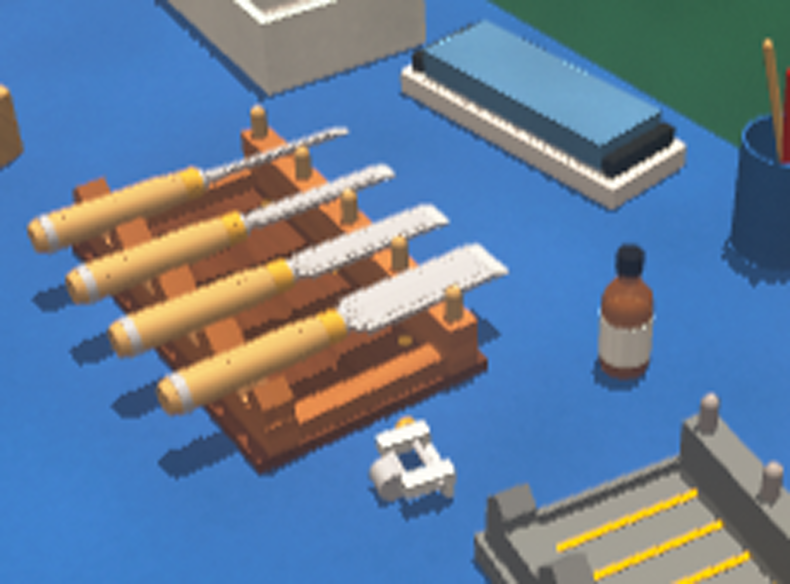

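Both views show the chisels at crop columns 120, 240, 350 and 460, running 6, 15, 25, 38 from the left. Each handle is in its notch, each blade lies flat between its pegs, and the bottle and guide are untouched.

```bash
python3 -c "
from station import ctrl
print(ctrl.finish_job())"
```

```text
the job is handed in; nothing more can be done
None
```

The four chisels now lie in the wooden rack in order, 6, 15, 25 and 38 mm from left to right, with the bottle and guide left where they were, and the job was handed in at about 32 s of the 106 s allowed.

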